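Open the sample pen and hold its gate wide

ROBOT

A 6-joint arm with a two-finger parallel gripper is mounted at the origin on a cart in front of the work surface, level with it; the furniture and walls round the work are solid. World frame = base frame: x ahead of the robot, y to its left, z up, the work surface at z = 0. Lengths are in m, angles in rad, forces in N, time in s.
With the tool pointing down it reaches from about 0.225 to 0.875 m from the base axis. Payload 3.4 kg.
Tool frame: the origin (TCP) lies where the fingers leave the gripper's body, on its centre line; the fingertips stand 73 mm ahead of it and the grasp point (between the pads) lies 54 mm ahead of it (manip.grip_point_offset is the distance from the TCP to the grasp point, in m); z points along the fingers, y is the line along which they close (so a half turn about z gives the same grasp; the last joint's range is limited). The gripper opens to 85 mm and grips with 20 to 120 N. Pads are 22 mm wide; open, the fingers measure 114 mm over their backs; the gripper's body (76 mm by 85 mm) begins 54 mm behind the grasp point. The pads swing forward as they close: fully open they stand 13 mm farther back than shut.
Start: joints at [-1.306, 0.276, 1.505, -0, 1.361, -0.121], TCP at [0.216, -0.533, 0.304] pointing down, gripper open.
Joint ranges: [-2.89, 2.89], [-0.75, 2.08], [0.22, 2.7], [-1.18, 4.32], [0.11, 2.71], [-2.7, 2.7]. Speed limits (rad/s): [2.57, 2.57, 3.14, 3.14, 3.14, 3.14].

INTERFACE

Orientations are given as a unit quaternion [w, x, y, z].
In Python, from rig import sensors, cams, manip, spotter gives the robot as it stands.
- The arm moves only by the tool drive_tool, never from a script. Its argument "targets" is a list of rows, each a list of 4 numbers: the shift along the world's x, y, z in m, then the turn about the world's z in degrees. In form: [[dx, dy, dz, spin], ...]. A call has exactly 5 rows; each row shifts and turns the commanded pose from where the row before left it; what a row does not reach is not made up. A row lasts 1/8 s, in which the tool goes at most 62.5 mm and 10.7 degrees, less where a joint would pass 70% of its speed; a pose out of reach is approached as far as the arm can. A call is refused whole if a number of a shift passes 0.0625 or a number of a turn 10.7, either way. A call with a gripper value outside its range is refused whole. "jaw" is the finger opening in m, from 0 to 0.0854, set as the call begins (left out, the last holds). The fingers move at their own pace and stop on an object; "force" is the grip in N (left out, the last holds). Time passes only in rows, so rows that do not move let the fingers close, or fill a call up. It gives the time, the measured TCP pose, the force and the opening at its end, in the units of the state.
- sensors.get_state(): the state, without advancing time (a new reading comes with each control period).
- cams.get_image(name): name is "side" or "top"; returns a dict with "color" (400x640x3 uint8, red, green, blue), "intrinsics" (3x3 intrinsics, pixels), "R" (3x3) and "t" (3): a world point X has camera coordinates R X + t. Camera axes: x right, y down, z forward; pixel columns grow to the right and rows downward; lengths in m; the calibration is good to about 2 mm. A picture is of the moment at which its call begins. There is no depth.
- manip.sign_off(): hands the job in, once; it reports no verdict.
Trained networks look in the newest picture that a camera, given by its name, has taken for a name from the list of things; names that differ only in an ending like _2 or _b are one class to them, and where a whole thing is asked for, a point or a joint stands for the part that bears it (a point fixed in the world has none). Each returns a list of dicts, best first, with "score" (0 to 1); they miss things now and then, are a little off and sometimes report something else, mostly with a low value. They report only what shows in the picture. A call takes as long as a camera call.
- spotter.find_in(query, camera): "point" ([x, y, z] in m, in world coordinates, good to about 4 mm: the middle of the surface that is visible of it).
- spotter.landmark_of(query, camera): "point" ([x, y, z] in m, in world coordinates, good to about 4 mm: a listed point, or the origin of a listed thing).
The state is a dict: "clock": time; "qpos": joint angles; "qd": joint speeds; "effort": joint torques, N m; "position": TCP position; "ee_rot": TCP orientation; "contact_force": force on the tool from outside, world axes, zero at the start; "moment": the same for the moment, N m; "width": finger opening in m.
Only numpy, scipy, OpenCV 4.12 (cv2) and the standard library are available. Lean on these libraries where they do the work, as an engineer would, in place of code of your own. Each camera call takes 0.05 s, during which the arm holds its last target. There are 200 camera calls.

TASK

Open the gate of the sample pen so that a colleague can reach the vials: first pinch together the tab and post of the catch at the gate's free end, then those of the catch nearer the hinge, pushing each fully home between the fingers. Then take the gate by its handle post, swing it out past its detent to about a right angle, and finish while still holding it wide open there (it is sprung and would fall back). Leave the vials, the beaker, the tip box and the forceps as they stand.

Things in the scene. Friction and masses are not known exactly. Their poses are not given: they have to be found in the camera images.
- pen: small open-topped aluminium stall holding three vials behind a barred gate, fixed to the bench. Origin on the bench under its middle; -x front (gate side), +y left, z up. x -30 to +50, y -100 to +90 mm, walls 81 mm high; a header beam over the gate line (x -27 to -3, top z 87 mm) carries both catches. A 5 mm thick sill tongue lies in front at y 22 to 58, out to x -81 mm
- hinge (a point): point on the gate's upright hinge axis, at the left end of the gate (pen frame x -35, y +75 mm), z 80 mm; axes as the pen's. Mind: the instrument behind the pen is a fixed wall 0.37 m tall whose front stands at world x about 0.64 m, so come to the pen from the robot's side
- gate (a joint): rad: 0 shut (along the pen's front, from the hinge to pen -y), 1.57 at right angles (pointing to pen -x), stop 1.75; swings clockwise seen from above. A 0.15 N m/rad spring, damped, pulls it slowly shut. Its bottom rail must ride over a sprung ball in the sill (the detent) at 0.65 to 0.95 rad: 4 to 8 N at the handle. Let go beyond, it falls back onto the ball at 0.9 to 1.0 rad
- gate_frame: barred gate with handle, 134 mm long, 10 thick, z 11 to 85 mm. Origin on the hinge axis at bench level; its -y runs along the gate to the free end, -x is its outer face. Keepers 12 mm wide, up to z 97 mm, stand on its top rail 40 and 115 mm from the hinge; each is blocked by its catch's hook (2 to 3 mm play) until that is released
- handle (a point): grip point of the gate's handle, an upright round post 14 mm in diameter, z 74 to 130 mm, 30 mm in front of the gate and 80 mm along it from the hinge (gate_frame x -30, y -80 mm). The point is on the post's axis at z 114 mm and turns with the gate. A thin arm at z 76 to 84 mm joins post and gate; above z 85 mm the post is free all round
- catch_a (a joint): travel of the FIRST catch, at the gate's free end (right-hand, far from the hinge), m: 0 latched, 0.015 pushed right home and released; it slides to the pen's -y (away from the hinge). Stiff (about 6 N of friction), no spring: it stays where it is left. Released from 0.012 on
- tab_a: the sliding tab of the FIRST catch, at the gate's free end (right-hand, far from the hinge): an upright block 18 mm (x) by 10 mm (y), z 88 to 125 mm, axes as the pen's; its origin lies at bench level directly under the tab's middle and slides with it. A hook reaches forward from it over the gate's top at z 88 to 106 mm, out to 35 mm in front of the tab's middle
- post_a: the fixed thumb post of the FIRST catch, at the gate's free end (right-hand, far from the hinge): a block of the same size (z 87 to 125 mm), its middle 28 mm to the pen's -y of the latched tab's. Pinched together, tab and post are 23 mm wide over all (38 mm before), along y; origin at bench level under its middle
- pinch_a (a point): the middle of tab and post of the FIRST catch, at the gate's free end (right-hand, far from the hinge) when they are pinched fully together (pen frame x -15, y -61.5, z 114 mm), fixed to the pen, axes as the pen's; the tab's outer face starts 26.5 mm to +y of this point and the post's outer face is 11.5 mm to -y
- catch_b (a joint): travel of the SECOND catch, nearer the hinge (left-hand), m: 0 latched, 0.015 pushed right home and released; it slides to the pen's -y (away from the hinge). Stiff (about 6 N of friction), no spring: it stays where it is left. Released from 0.012 on
- tab_b: the sliding tab of the SECOND catch, nearer the hinge (left-hand): an upright block 18 mm (x) by 10 mm (y), z 88 to 125 mm, axes as the pen's; its origin lies at bench level directly under the tab's middle and slides with it. A hook reaches forward from it over the gate's top at z 88 to 106 mm, out to 35 mm in front of the tab's middle
- post_b: the fixed thumb post of the SECOND catch, nearer the hinge (left-hand): a block of the same size (z 87 to 125 mm), its middle 28 mm to the pen's -y of the latched tab's. Pinched together, tab and post are 23 mm wide over all (38 mm before), along y; origin at bench level under its middle
- pinch_b (a point): the middle of tab and post of the SECOND catch, nearer the hinge (left-hand) when they are pinched fully together (pen frame x -15, y 13.5, z 114 mm), fixed to the pen, axes as the pen's; the tab's outer face starts 26.5 mm to +y of this point and the post's outer face is 11.5 mm to -y
- vial_a: screw-capped sample vial about 50 mm tall, 28 mm in diameter, standing inside the pen; origin under its middle, z up
- vial_b: screw-capped sample vial about 50 mm tall, 28 mm in diameter, standing inside the pen; origin under its middle, z up
- vial_c: screw-capped sample vial about 50 mm tall, 28 mm in diameter, standing inside the pen; origin under its middle, z up
- beaker: clear beaker, 56 mm wide, 68 mm tall, standing to the left of the gate's swing; origin under its middle; a bystander
- tip_rack: box of pipette tips, 66 x 118 x 58 mm, on the bench to the right of the pen; origin under its middle; a bystander
- forceps: steel forceps, 112 mm long, 8 mm high, lying flat at the right in front of the pen; origin under its middle; a bystander

How it is judged:
On the way, in this order (a step that is already met when the one before it is completed fails the run):
1. the catch at the free end is pinched home between the fingers, on tab and post at once (value of joint catch_a above 0.012 m and contact force between the fingers and tab_a above 1 N and contact force between the fingers and post_a above 1 N), for 0.2 s.
2. then the catch nearer the hinge is pinched home likewise (value of joint catch_b above 0.012 m and contact force between the fingers and tab_b above 1 N and contact force between the fingers and post_b above 1 N), for 0.2 s.
3. the gate is swung past its detent (value of joint gate above 1.05 rad and contact force between the fingers and gate_frame above 0.5 N), for 0.1 s.
At the end, for the whole second after the job is handed in: The gate stands still at more than 1.25 rad (72 degrees) from shut, held there by the fingers (more than 0.5 N on the gate); both catches are released (12 mm or more); vials, beaker, tip box and forceps are within 30 mm of where they stood, and upright (value of joint gate above 1.25 rad and velocity of joint gate between -0.15 and 0.15 rad/s and contact force between the fingers and gate_frame above 0.5 N and value of joint each of catch_a, catch_b above 0.012 m and angle between each of vial_a, vial_b, vial_c, beaker, tip_rack's own z axis and vertical below 0.3 rad and distance of each of vial_a, vial_b, vial_c, beaker, tip_rack, forceps from where it was at the start of the episode below 0.03 m); the arm keeps its last pose, push and grip.
It fails at once if the catch nearer the hinge is moved 8 mm or more while the other is still latched (value of joint catch_b above 0.008 m and value of joint catch_a below 0.012 m).
It fails at once if a vial, the beaker or the tip box is tipped (angle between any of vial_a, vial_b, vial_c, beaker, tip_rack's own z axis and vertical above 0.5 rad).
It fails at once if a vial, the beaker, the tip box or the forceps is shifted by more than 30 mm (distance of any of vial_a, vial_b, vial_c, beaker, tip_rack, forceps from where it was at the start of the episode above 0.03 m).
It also fails if it takes over 56 s, if anything falls off the work surface, if the arm or the gripper's body presses on something with over 40 N, if the wrist force passes 120 N, or if a joint passes its speed limit or range.

## Working session

There is one attempt and no reset: what is moved stays moved. The work goes in short steps, Python scripts to look and compute and a tool call to move; the robot and the scene stay as the last step left them, time stands still between calls to the robot, and variables do not carry over. Pictures are saved under pics/ and viewed, on a budget of 10 in all, crops included, one or two more only if the job needs it, and the job is handed in when it is done.

Besides the shell and the picture viewer there is one more tool, called after "Call:" by a JSON object that holds its "fn" and its "kwargs". drive_tool: Moves the arm, as the interface text tells. Its arguments: {"type":"object","properties":{"targets":{"type":"array","items":{"type":"array","items":{"type":"number"}}},"jaw":{"type":"number"},"force":{"type":"number"}},"required":["targets"]}

```bash
mkdir -p pics
python3 - <<'E'
from rig import sensors,cams,manip,spotter
import cv2,numpy as np
s=sensors.get_state();print(s['clock'],s['position'],s['ee_rot'],s['width'],manip.grip_point_offset)
for c in ['side','top']:
    im=cams.get_image(c);cv2.imwrite(f'pics/{c}0.png',im['color'][...,::-1])
    for q in ['pen','hinge','handle','tab_a','post_a','pinch_a','pinch_b','post_b','beaker','tip_rack','forceps','gate_frame']:
        r=spotter.landmark_of(q,c);print(c,q,[(np.round(d['point'],4).tolist(),round(d['score'],2)) for d in r[:3]])
E
```

```text
0.0 [ 0.21624613 -0.53236058  0.30302022] [-9.30140212e-04  9.81454122e-01  1.91694898e-01 -8.14010007e-05] 0.08520098262715475 0.0539
side pen [([0.5541, 0.031, 0.0014], 0.67), ([0.5244, 0.111, 0.0809], 0.48)]
side hinge [([0.5284, 0.1126, 0.079], 0.62)]
side handle [([0.4926, 0.038, 0.1174], 0.86), ([0.516, -0.1409, 0.0], 0.56)]
side tab_a []
side post_a []
side pinch_a [([0.531, -0.0232, 0.1153], 0.8), ([0.5426, 0.0493, 0.114], 0.6)]
side pinch_b [([0.531, -0.0232, 0.1153], 0.8), ([0.5426, 0.0493, 0.114], 0.6)]
side post_b []
side beaker [([0.4843, 0.1932, 0.0014], 0.65)]
side tip_rack [([0.5134, -0.1393, 0.0022], 0.66)]
side forceps [([0.4309, -0.0831, 0.0003], 0.75), ([0.5784, 0.0727, 0.0046], 0.57), ([0.5641, 0.0376, 0.009], 0.29)]
side gate_frame [([0.515, -0.1409, 0.0023], 0.63), ([0.5277, 0.1094, -0.0019], 0.57)]
top pen [([0.5577, 0.0336, -0.0002], 0.78), ([0.5373, 0.0465, -0.0013], 0.65)]
top hinge [([0.5312, 0.1127, 0.0814], 0.86), ([0.4888, 0.0399, 0.1117], 0.49)]
top handle [([0.4929, 0.0395, 0.1108], 0.72), ([0.4842, 0.1912, 0.0033], 0.71)]
top tab_a [([0.5699, -0.0232, 0.0061], 0.69), ([0.5358, -0.0058, 0.004], 0.68), ([0.545, 0.0722, -0.0043], 0.57)]
top post_a [([0.5373, 0.0452, -0.0017], 0.57)]
top pinch_a [([0.5421, 0.0546, 0.1144], 0.97), ([0.5329, -0.0205, 0.1135], 0.88), ([0.5647, -0.0199, 0.0064], 0.47)]
top pinch_b [([0.5421, 0.0546, 0.1144], 0.97), ([0.5329, -0.0205, 0.1135], 0.88), ([0.5647, -0.0199, 0.0064], 0.47)]
top post_b [([0.5373, 0.0452, -0.0017], 0.57)]
top beaker [([0.4827, 0.1941, 0.0008], 0.81), ([0.54, 0.0503, 0.1141], 0.53)]
top tip_rack [([0.515, -0.1411, 0.0012], 0.67), ([0.5407, 0.0465, 0.0008], 0.51)]
top forceps [([0.4312, -0.0839, 0.0004], 0.56), ([0.5326, -0.0022, 0.0028], 0.52)]
top gate_frame [([0.5284, 0.1151, 0.0031], 0.94)]
```

```bash
cat > h.py <<'E'
import numpy as np,cv2
from rig import cams,sensors
def fit(P,W):
    P=np.array(P);W=np.array(W);a=P-P.mean(0);b=W-W.mean(0)
    th=np.arctan2((a[:,0]*b[:,1]-a[:,1]*b[:,0]).sum(),(a*b).sum())
    R=np.array([[np.cos(th),-np.sin(th)],[np.sin(th),np.cos(th)]])
    t=W.mean(0)-R@P.mean(0);return th,R,t,W-(P@R.T+t)
def proj(im,X):
    c=np.atleast_2d(X)@im['R'].T+im['t'];p=c@im['intrinsics'].T;return p[:,:2]/p[:,2:]
E
python3 - <<'E'
from h import *
P=[[0,0],[0,0],[-.035,.075],[-.035,.075],[-.065,-.005],[-.065,-.005],[-.015,-.0615],[-.015,-.0615],[-.015,.0135],[-.015,.0135],[-.035,.075]]
W=[[.5541,.031],[.5577,.0336],[.5284,.1126],[.5312,.1127],[.4926,.038],[.4929,.0395],[.531,-.0232],[.5329,-.0205],[.5426,.0493],[.5421,.0546],[.5284,.1151]]
th,R,t,res=fit(P,W);print(np.degrees(th),t);print(np.round(res*1e3,1).tolist())
for n,p in dict(pa=[-.015,-.0615],pb=[-.015,.0135],h=[-.065,-.005],hinge=[-.035,.075]).items(): print(n,R@p+t)
def box(cx,cy,hx,hy,z): return np.array([[*(R@[cx+a*hx,cy+b*hy]+t),z] for a,b in((-1,-1),(-1,1),(1,1),(1,-1))])
o=[]
for c in ['side','top']:
    im=cams.get_image(c);v=im['color'][...,::-1].copy();S=[]
    v=cv2.resize(v,None,fx=3,fy=3,interpolation=cv2.INTER_CUBIC)
    for y0 in(-.0615,.0135):
        for yy in(y0+.0215,y0-.0065): S.append(box(-.015,yy,.009,.005,.125))
    S.append(box(-.065,-.005,.007,.007,.130))
    S.append(box(.01,-.005,.04,.095,.081))
    for b in S: cv2.polylines(v,[np.int32(proj(im,b)*3+1)],True,(0,0,255),1)
    u=np.vstack([proj(im,b) for b in S]).mean(0)*3;x=int(np.clip(u[0]-400,0,1120));y=int(np.clip(u[1]-300,0,600))
    print(c,x,y);cv2.imwrite(f'pics/ov_{c}.png',v[y:y+600,x:x+800])
E
```

```text
-7.287363057443814 [0.55558386 0.03520379]
[[-1.5, -4.2], [2.1, -1.6], [-2.0, -1.4], [0.8, -1.3], [2.1, -0.5], [2.4, 1.0], [-1.9, 0.7], [-0.0, 3.4], [0.2, -1.2], [-0.3, 4.1], [-2.0, 1.1]]
pa [ 0.532904   -0.02389675]
pb [0.54241744 0.05049743]
h [0.49047467 0.03848916]
hinge [0.53038001 0.11403758]
side 490 308
top 563 279
```

View pics/ov_top.png

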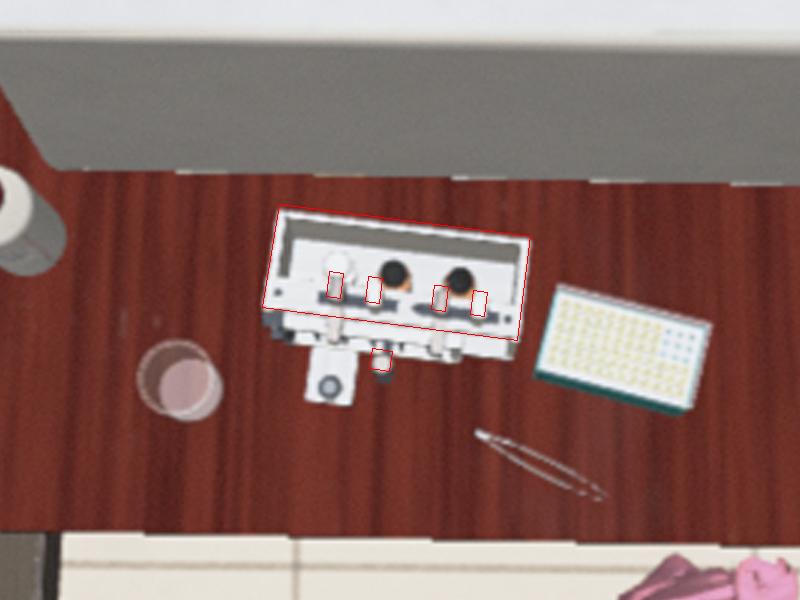

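View pics/ov_side.png

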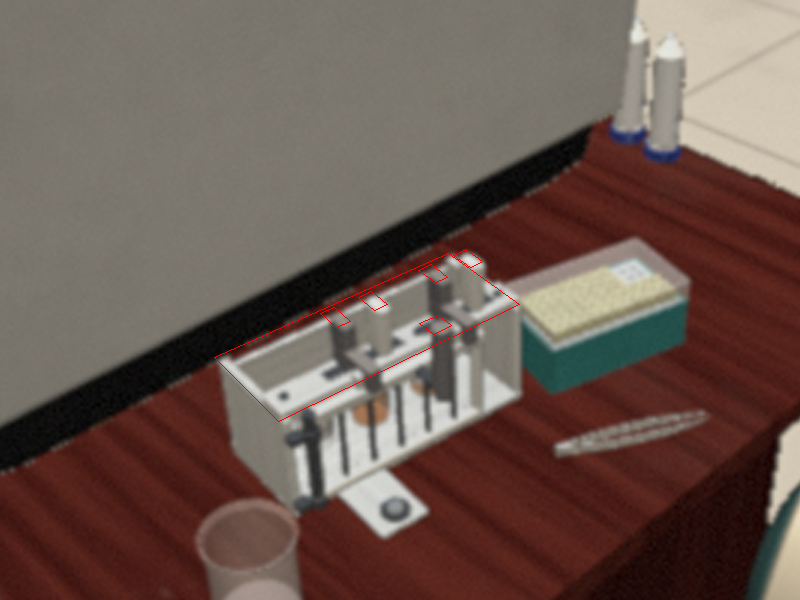

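View pics/side0.png

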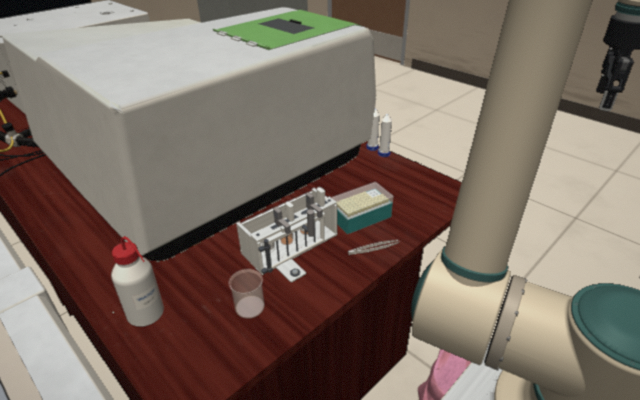

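Call:
{"fn": "drive_tool", "kwargs": {"targets": [[0.021,0.034,0,-1.96],[0.021,0.034,0,-1.96],[0.021,0.034,0,-1.96],[0.021,0.034,0,-1.96],[0.021,0.034,0,-1.96]], "jaw": 0.068, "force": 40}}

```text
clock: 2.02
position: [0.3219, -0.3617, 0.3041]
ee_rot: [0.0, 0.994, 0.106, 0.0]
contact_force: [0.9, 0.2, -0.4]
width: 0.0684
```

Call:
{"fn": "drive_tool", "kwargs": {"targets": [[0.021,0.034,0,-1.96],[0.021,0.034,0,-1.96],[0.021,0.034,0,-1.96],[0.021,0.034,0,-1.96],[0.021,0.034,0,-1.96]]}}

```text
clock: 2.65
position: [0.427, -0.1916, 0.3041]
ee_rot: [0.0, 1.0, 0.021, 0.0]
contact_force: [0.7, 0.0, 0.1]
width: 0.0678
```

Call:
{"fn": "drive_tool", "kwargs": {"targets": [[0.021,0.034,-0.01,-1.96],[0.021,0.034,-0.01,-1.96],[0.021,0.034,-0.01,-1.96],[0.021,0.034,-0.01,-1.96],[0.0,0.0,0,0]]}}

```text
clock: 3.28
position: [0.511, -0.0547, 0.2631]
ee_rot: [-0.0, 0.999, -0.045, -0.001]
contact_force: [-0.5, 0.2, -0.5]
width: 0.068
```

Call:
{"fn": "drive_tool", "kwargs": {"targets": [[0.011,0.0155,0,-1.05],[0.011,0.0155,0,-1.05],[0,0,-0.025,0],[0.0,0.0,-0.02,0],[0,0,0,0]]}}

```text
clock: 3.9
position: [0.5312, -0.0264, 0.2179]
ee_rot: [0.0, 0.998, -0.065, -0.002]
contact_force: [0.2, 0.5, 0.5]
width: 0.0683
```

```bash
cat >> h.py <<'E'
def view(n,X=(0.52,0.03,0.1),f=4,w=800,h=600):
    out=[]
    for c in ['side','top']:
        im=cams.get_image(c);v=cv2.resize(im['color'][...,::-1],None,fx=f,fy=f,interpolation=cv2.INTER_CUBIC)
        u=proj(im,X)[0]*f;x=int(np.clip(u[0]-w//4,0,v.shape[1]-w//2));y=int(np.clip(u[1]-h//2,0,v.shape[0]-h));out.append(v[y:y+h,x:x+w//2])
    cv2.imwrite(f'pics/{n}.png',np.hstack(out));s=sensors.get_state();print(s['clock'],s['position'],s['ee_rot'],s['contact_force'],s['width'],s['qpos'])
E
python3 -c "
from h import *
view('a1',(0.533,-0.02,0.12))"
```

```text
4.0 [ 0.53255033 -0.02646045  0.21965582] [ 2.47308848e-04  9.97878748e-01 -6.50980883e-02  4.27744107e-04] [-0.00912858  0.78571467  0.22752783] 0.0676139262008461 [-1.79954346e-01  2.75535213e-01  1.72734883e+00 -4.33350666e-04
  1.13780213e+00  1.52131196e+00]
```

View pics/a1.png

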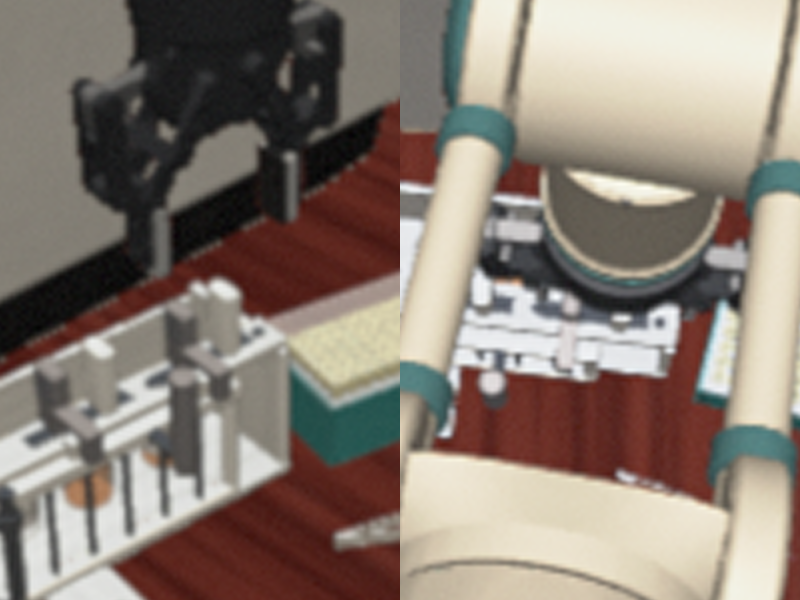

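Call:
{"fn": "drive_tool", "kwargs": {"targets": [[0,0.0025,-0.011,0],[0,0,-0.01,0],[0,0,-0.01,0],[0.0,0.0,-0.01,0],[0,0,-0.01,0]]}}

```text
clock: 4.62
position: [0.5323, -0.0233, 0.1671]
ee_rot: [0.0, 0.998, -0.065, -0.0]
contact_force: [-0.4, -0.5, 0.7]
width: 0.0677
```

```bash
python3 -c "
from h import *
view('a2',(0.533,-0.02,0.12))"
```

```text
4.725 [ 0.53160094 -0.02315082  0.16650633] [-1.05593783e-04  9.97893432e-01 -6.48591621e-02 -1.40570667e-03] [-0.83800483  0.19248715 -0.79205964] 0.06803462092642881 [-1.74266184e-01  3.28718485e-01  1.80060656e+00 -1.14089053e-04
  1.01508528e+00  1.52640004e+00]
```

View pics/a2.png

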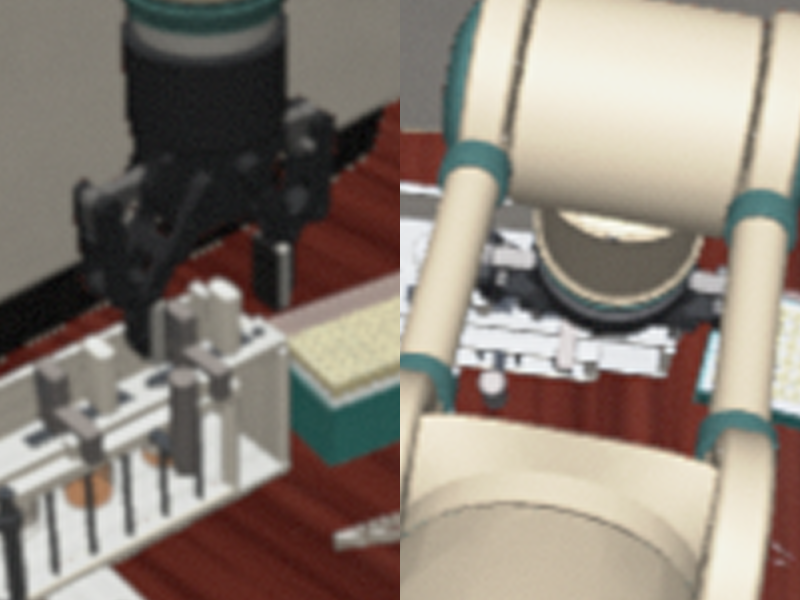

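Call:
{"fn": "drive_tool", "kwargs": {"targets": [[0,0,0,0],[0,0,0,0],[0,0,0,0],[0,0,0,0],[0,0,0,0]], "jaw": 0, "force": 50}}

```text
clock: 5.35
position: [0.5326, -0.025, 0.1696]
ee_rot: [0.002, 0.998, -0.064, 0.001]
contact_force: [-2.8, -6.5, 6.2]
width: 0.0202
```

Call:
{"fn": "drive_tool", "kwargs": {"targets": [[0,0,0,0],[0,0,0,0],[0,0,0,0],[0,0,0,0],[0,0,0,0]]}}

```text
clock: 5.98
position: [0.5326, -0.025, 0.1696]
ee_rot: [0.002, 0.998, -0.064, 0.001]
contact_force: [-3.5, -6.1, 7.0]
width: 0.0205
```

```bash
python3 -c "
from h import *
view('a3',(0.533,-0.02,0.12),f=5)
from rig import spotter
for c in ['side','top']:
  for q in ['tab_a','post_a']:
    print(c,q,[(np.round(d['point'],4).tolist(),round(d['score'],2)) for d in spotter.landmark_of(q,c)[:3]])"
```

```text
6.075 [ 0.53261526 -0.0249561   0.16957045] [ 1.78743405e-03  9.97934694e-01 -6.42058703e-02  8.70316585e-04] [-3.1353451  -6.61348673  6.39916171] 0.020480046143059275 [-0.17549476  0.32508636  1.79709758 -0.00394922  1.01728545  1.5258744 ]
side tab_a []
side post_a []
top tab_a [([0.5298, -0.0157, 0.0031], 0.49)]
top post_a [([0.5409, 0.0461, 0.0006], 0.62)]
```

View pics/a3.png

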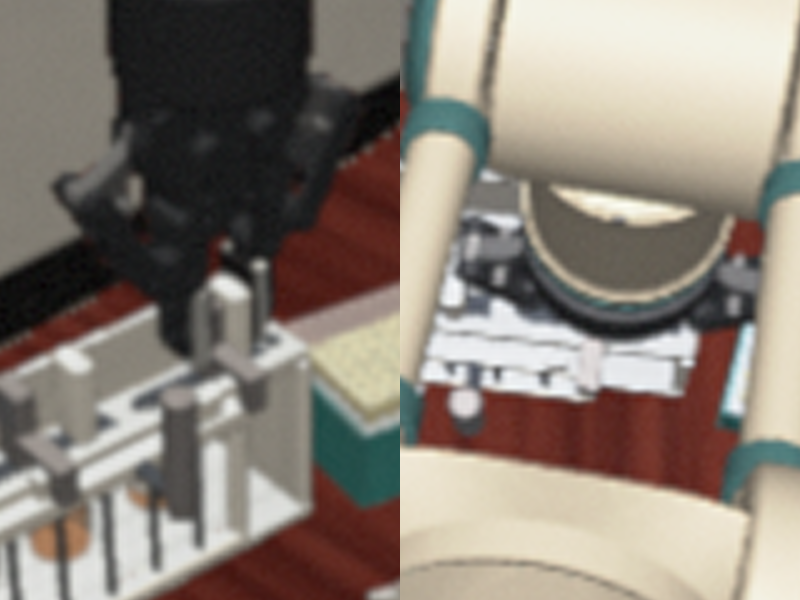

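Call:
{"fn": "drive_tool", "kwargs": {"targets": [[0,0,0,0],[0,0,0,0],[0,0,0,0],[0,0,0.015,0],[0,0,0.035,0]], "jaw": 0.068}}

```text
clock: 6.9
position: [0.5316, -0.0231, 0.2178]
ee_rot: [-0.0, 0.998, -0.065, -0.002]
contact_force: [1.2, 0.5, -0.1]
width: 0.0678
```

Call:
{"fn": "drive_tool", "kwargs": {"targets": [[0,0,0.01,0],[0.003,0.024,0,0],[0.003,0.024,0,0],[0.0035,0.0245,0,0],[0,0,0,0]]}}

```text
clock: 7.52
position: [0.5417, 0.0504, 0.2278]
ee_rot: [-0.0, 0.998, -0.064, -0.0]
contact_force: [0.2, -0.7, 0.2]
width: 0.0677
```

```bash
python3 -c "
from h import *
view('b1',(0.533,0.02,0.12),f=5)"
```

```text
7.625 [0.54164132 0.04901545 0.22774625] [ 4.13222296e-04  9.97921443e-01 -6.44402677e-02 -2.74442576e-04] [-0.90052479  0.15460033 -0.06016597] 0.06803383165934329 [-3.72690735e-02  2.84068071e-01  1.69223070e+00 -8.82576355e-04
  1.16586520e+00  1.66284510e+00]
```

View pics/b1.png

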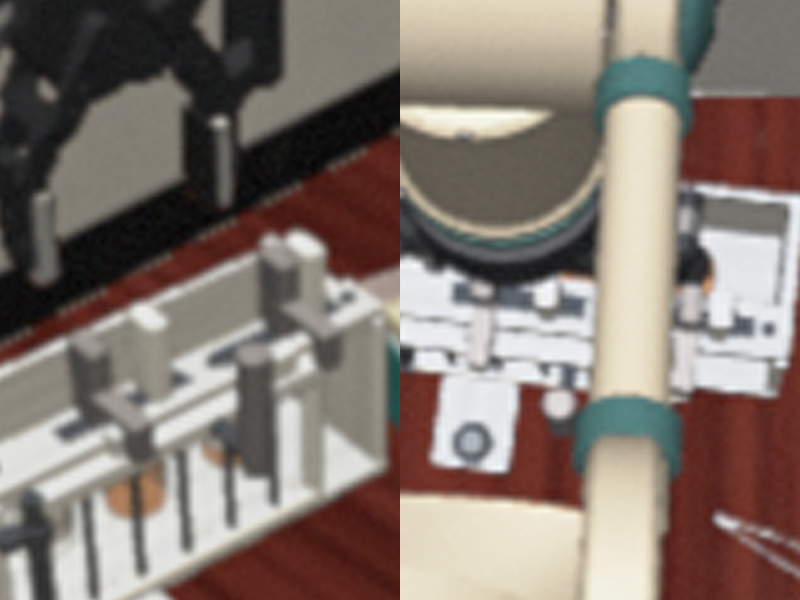

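Call:
{"fn": "drive_tool", "kwargs": {"targets": [[0,0,-0.02,0],[0,0,-0.01,0],[0,0,-0.01,0],[0,0,-0.01,0],[0,0,-0.01,0]]}}

```text
clock: 8.25
position: [0.542, 0.0491, 0.1674]
ee_rot: [0.0, 0.998, -0.065, 0.0]
contact_force: [-0.1, -0.4, -0.5]
width: 0.0684
```

Call:
{"fn": "drive_tool", "kwargs": {"targets": [[0,0,0,0],[0,0,0,0],[0,0,0,0],[0,0,0,0],[0,0,0,0]], "jaw": 0}}

```text
clock: 8.88
position: [0.5419, 0.0492, 0.1694]
ee_rot: [0.0, 0.998, -0.064, 0.001]
contact_force: [-2.2, -1.9, 6.6]
width: 0.02
```

Call:
{"fn": "drive_tool", "kwargs": {"targets": [[0,0,0,0],[0,0,0,0],[0,0,0,0],[0,0,0,0],[0,0,0,0]]}}

```text
clock: 9.5
position: [0.5419, 0.0492, 0.1694]
ee_rot: [0.0, 0.998, -0.064, 0.0]
contact_force: [-3.0, -1.5, 6.0]
width: 0.0199
```

```bash
python3 -c "
from h import *
view('b2',(0.533,0.02,0.12),f=5)"
```

```text
9.6 [0.54193359 0.04917777 0.16935562] [ 8.92155611e-05  9.97919634e-01 -6.44681027e-02  5.09421508e-04] [-3.00542092 -1.01868767  5.5124923 ] 0.020193985137913043 [-3.72756186e-02  3.40037681e-01  1.77343011e+00 -2.40838938e-04
  1.02711127e+00  1.66267089e+00]
```

View pics/b2.png

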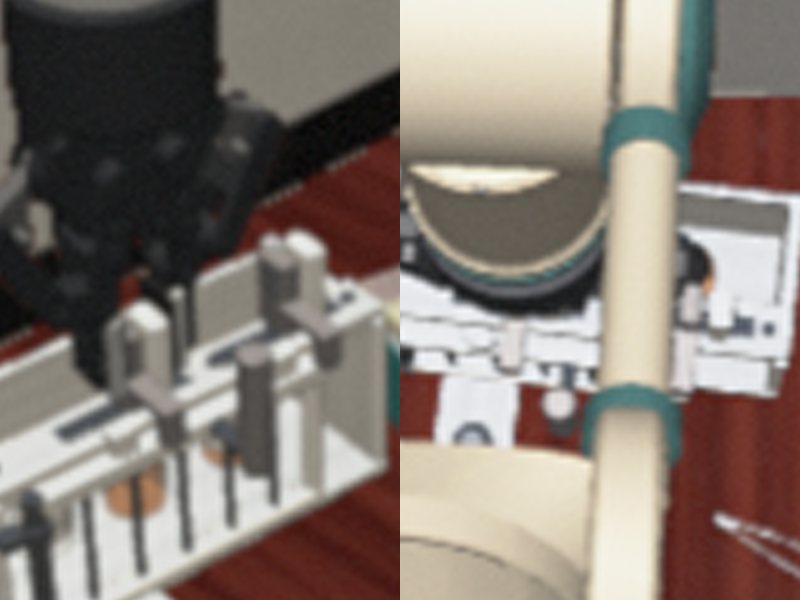

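Call:
{"fn": "drive_tool", "kwargs": {"targets": [[0,0,0,0],[0,0,0,0],[0,0,0,0],[0,0,0.02,0],[0,0,0.05,0]], "jaw": 0.068}}

```text
clock: 10.22
position: [0.5405, 0.0492, 0.2362]
ee_rot: [0.0, 0.998, -0.065, -0.003]
contact_force: [0.9, -0.3, 0.6]
width: 0.0682
```

Call:
{"fn": "drive_tool", "kwargs": {"targets": [[-0.01,-0.002,0,8],[-0.01,-0.002,0,8],[-0.01,-0.002,0,8],[-0.01,-0.002,0,8],[-0.01,-0.0025,0,8]], "jaw": 0.042}}

```text
clock: 10.85
position: [0.4915, 0.0386, 0.2378]
ee_rot: [0.0, 0.959, 0.283, -0.0]
contact_force: [-0.1, -0.5, 0.3]
width: 0.0424
```

Call:
{"fn": "drive_tool", "kwargs": {"targets": [[0,0,0,8],[0,0,0,8],[0,0,0,8],[0,0,0,8],[0,0,0,8]]}}

```text
clock: 11.48
position: [0.4918, 0.0386, 0.2378]
ee_rot: [0.0, 0.805, 0.594, -0.0]
contact_force: [0.1, 0.2, -0.5]
width: 0.0418
```

```bash
python3 -c "
from h import *
view('h1',(0.5,0.03,0.12),f=5)
from rig import spotter
for c in ['side','top']:
    print(c,[(np.round(d['point'],4).tolist(),round(d['score'],2)) for d in spotter.landmark_of('handle',c)[:3]])"
```

```text
11.575 [0.49183605 0.03865461 0.23779346] [ 3.93397852e-05  8.06182916e-01  5.91666366e-01 -1.23628623e-04] [ 0.43464553 -0.52490689  0.46845182] 0.04193656589690858 [-6.25762310e-02  2.02724056e-01  1.77990394e+00 -2.38822591e-04
  1.15910403e+00  2.42067147e-01]
side [([0.4918, 0.0388, 0.1144], 0.97)]
top []
```

View pics/h1.png

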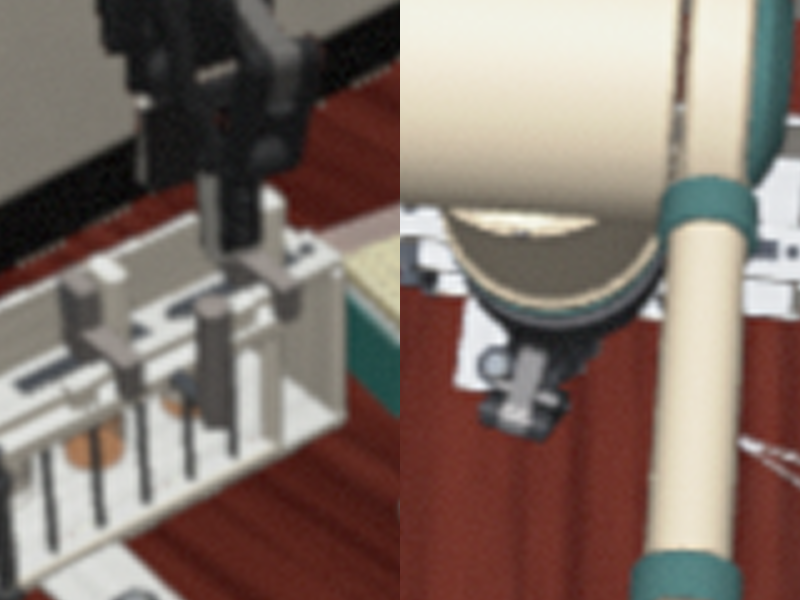

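Call:
{"fn": "drive_tool", "kwargs": {"targets": [[0,0,-0.02,0],[0,0,-0.015,0],[0,0,-0.012,0],[0,0,-0.01,0],[0,0,-0.01,0]]}}

```text
clock: 12.3
position: [0.492, 0.0387, 0.1704]
ee_rot: [0.0, 0.806, 0.592, 0.0]
contact_force: [0.2, -0.2, 0.4]
width: 0.042
```

Call:
{"fn": "drive_tool", "kwargs": {"targets": [[0,0,0,0],[0,0,0,0],[0,0,0,0],[0,0,0,0],[0,0,0,0]], "jaw": 0, "force": 50}}

```text
clock: 12.92
position: [0.4894, 0.0394, 0.1707]
ee_rot: [-0.002, 0.806, 0.592, -0.002]
contact_force: [-4.8, 1.4, 0.2]
width: 0.0126
```

```bash
python3 -c "
import numpy as np
h=np.array([.5304,.1140]);g0=np.deg2rad(-7.29);r=np.array([-.03,-.08])
f=lambda th:h+np.array([[np.cos(g0-th),-np.sin(g0-th)],[np.sin(g0-th),np.cos(g0-th)]])@r
for d in range(0,91,15): print(d,f(np.radians(d)),(f(np.radians(d+15))-f(np.radians(d)))/5)"
```

```text
0 [0.49049118 0.03845342] [-0.00363861  0.00258067]
15 [0.47229815 0.05135677] [-0.0028467   0.00343448]
30 [0.45806466 0.06852915] [-0.00186079  0.00405423]
45 [0.4487607  0.08880029] [-0.00074807  0.00439769]
60 [0.44502033 0.11078876] [0.00041562 0.00444146]
75 [0.44709844 0.13299606] [0.00155099 0.00418255]
90 [0.45485342 0.15390882] [0.00258067 0.00363861]
```

Call:
{"fn": "drive_tool", "kwargs": {"targets": [[-0.006,0.003,0,-3],[-0.0036,0.0026,0,-3],[-0.0036,0.0026,0,-3],[-0.0036,0.0026,0,-3],[-0.0034,0.0028,0,-3]], "force": 60}}

```text
clock: 13.55
position: [0.4712, 0.0521, 0.1708]
ee_rot: [0.0, 0.877, 0.481, -0.0]
contact_force: [0.8, -1.2, -3.6]
width: 0.0123
```

Call:
{"fn": "drive_tool", "kwargs": {"targets": [[-0.0033,0.0031,0,-3],[-0.0031,0.0033,0,-3],[-0.0028,0.0034,0,-3],[-0.0026,0.0036,0,-3],[-0.0024,0.0038,0,-3]]}}

```text
clock: 14.18
position: [0.4571, 0.069, 0.1708]
ee_rot: [0.001, 0.932, 0.362, -0.001]
contact_force: [-0.3, -3.1, -3.5]
width: 0.0121
```

Call:
{"fn": "drive_tool", "kwargs": {"targets": [[-0.0023,0.0039,0,-3],[-0.0021,0.004,0,-3],[-0.0019,0.0041,0,-3],[-0.0016,0.0041,0,-3],[-0.0014,0.0042,0,-3]]}}

```text
clock: 14.8
position: [0.448, 0.0885, 0.1709]
ee_rot: [0.002, 0.971, 0.238, -0.001]
contact_force: [0.4, -6.2, -3.2]
width: 0.0123
```

Call:
{"fn": "drive_tool", "kwargs": {"targets": [[-0.0012,0.0043,0,-3],[-0.001,0.0044,0,-3],[-0.0007,0.0044,0,-3],[-0.0005,0.0044,0,-3],[-0.0003,0.0045,0,-3]]}}

```text
clock: 15.42
position: [0.4441, 0.111, 0.1708]
ee_rot: [0.001, 0.994, 0.109, -0.0]
contact_force: [0.6, -4.9, -3.9]
width: 0.0126
```

Call:
{"fn": "drive_tool", "kwargs": {"targets": [[0,0.0045,0,-3],[0.0002,0.0045,0,-3],[0.0004,0.0044,0,-3],[0.0006,0.0044,0,-3],[0.0009,0.0043,0,-3]]}}

```text
clock: 16.05
position: [0.4462, 0.133, 0.1708]
ee_rot: [0.001, 1.0, -0.022, -0.0]
contact_force: [-0.4, -4.1, -4.2]
width: 0.0123
```

Call:
{"fn": "drive_tool", "kwargs": {"targets": [[0.0011,0.0043,0,-2],[0.0013,0.0042,0,-2],[0.0015,0.0042,0,-2],[0.0008,0.002,0,-1],[0,0,0,0]]}}

```text
clock: 16.68
position: [0.4505, 0.1464, 0.1708]
ee_rot: [0.003, 0.997, -0.082, -0.001]
contact_force: [-1.2, -8.0, -1.4]
width: 0.0119
```

Call:
{"fn": "drive_tool", "kwargs": {"targets": [[0,0,0,0],[0,0,0,0],[0,0,0,0],[0,0,0,0],[0,0,0,0]]}}

```text
clock: 17.3
position: [0.4505, 0.1464, 0.1708]
ee_rot: [0.002, 0.997, -0.082, -0.001]
contact_force: [-0.9, -8.7, -1.6]
width: 0.0122
```

```bash
python3 -c "
from h import *
view('g1',(0.48,0.08,0.1),f=4)
from rig import spotter
for c in ['side','top']:
  for q in ['beaker','tip_rack','forceps','vial_a']:
    print(c,q,[(np.round(d['point'],4).tolist(),round(d['score'],2)) for d in spotter.landmark_of(q,c)[:3]])
p=sensors.get_state()['position'][:2]-[.5304,.114]
print(np.degrees(np.arctan2(-.08,-.03)-np.arctan2(p[1],p[0])-np.radians(7.29))%360,np.linalg.norm(p))"
```

```text
17.4 [0.45053908 0.14636796 0.17077136] [ 2.50756670e-03  9.96600204e-01 -8.23481280e-02 -7.28585245e-04] [-1.74031746 -8.89611109 -1.98824173] 0.01215374726996754 [ 0.16988512  0.24638177  1.91550272 -0.00540086  0.98237801  1.9085687 ]
side beaker [([0.4878, 0.1913, -0.0005], 0.56)]
side tip_rack []
side forceps [([0.4278, -0.0838, -0.0003], 0.47), ([0.5697, -0.0148, 0.0064], 0.15)]
side vial_a [([0.5633, -0.0118, 0.0068], 0.49)]
top beaker []
top tip_rack [([0.5147, -0.1403, -0.002], 0.64)]
top forceps [([0.4302, -0.0796, 0.0011], 0.39)]
top vial_a [([0.5694, -0.0203, 0.0082], 0.61), ([0.5742, 0.0757, 0.006], 0.55), ([0.5311, 0.1144, 0.0821], 0.55)]
84.22890334905225 0.08616542215773573
```

View pics/g1.png

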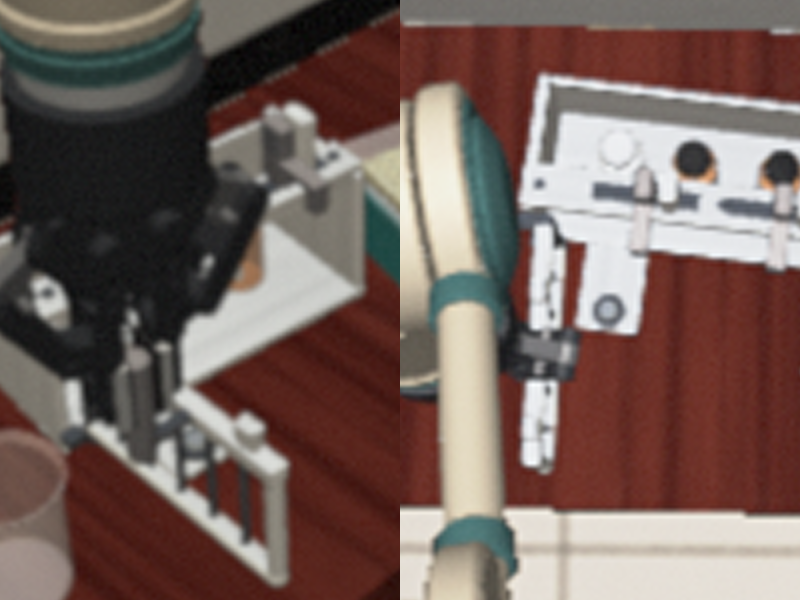

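```bash
python3 -c "
from rig import manip,sensors
print(manip.sign_off());s=sensors.get_state();print(s['clock'],s['position'],s['width'],s['contact_force'])"
```

```text
the job is handed in; nothing more can be done
None
the job is handed in; nothing more can be done
```

I pinched the free-end catch home first, then the catch nearer the hinge. I then gripped the handle post and swung the gate past its detent. The job went in at 17.4 s with the gripper still holding the gate open.

**Last checks before handing in:**
- **Gate:** it stood at about 84° (1.47 rad), worked out from the gripper position, and the last image shows it wide open. The arm was not moving over the last 0.7 s, and the fingers held the post at a 12 mm opening. I measured about 9 N on the tool, but the spring alone should give about 3 N. I did not find out why.
- **Catches:** each tab looked pushed up against its post in the images. The fingers closed to about 20 mm on both, where 23 mm was expected; I took that as a reading offset or give in the pads. There was no direct reading of how far the catches moved.
- **Bystanders:** the network found the beaker, tip box and forceps within about 4–5 mm of where they were at the start, which is about its own error. The beaker was seen by the side camera only and the tip box by the top camera only. I had no starting positions for the vials to compare against, but all three look upright inside the pen.

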